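# Fit the jar carrier on the pigment mixer

### The arm

A 6-joint arm with a two-finger parallel gripper is mounted at the origin on the work surface; the furniture and walls round the work are solid. World frame = base frame: x ahead of the robot, y to its left, z up, the work surface at z = 0. Lengths are in mm, angles in rad, forces in N, time in s.
With the tool pointing down it reaches from about 350 to 975 mm from the base axis. Payload 7.1 kg.
Tool frame: the origin (TCP) lies at the very end of the fingers, on their centre line; the grasp point (between the pads) lies 19 mm behind it; z points along the fingers, y is the direction in which the jaws open and shut (so a half turn about z gives the same grasp; the last joint's range is limited). The gripper opens to 88 mm and grips with 3 to 60 N. Pads are 20 mm wide; open, the fingers measure 115 mm over their backs; the gripper's body (75 mm by 178 mm) begins 61 mm behind the grasp point.
Start: joints at [-1.182, 0.423, 1.63, -0, 1.089, -0.019], TCP at [247.885, -573.723, 222.675] pointing down, gripper open.
Joint ranges: [-3, 3], [-0.9, 2.11], [0.09, 2.58], [-1.31, 4.45], [0.11, 2.69], [-2.54, 2.54]. Speed limits (rad/s): [2.39, 2.39, 3.01, 3.14, 3.14, 3.14].

### API

Orientations are given as a rotation vector (axis times angle).
In Python, from workcell import monitor, vision, order, find_in, regions_of, place_of gives the robot as it stands. The module is installed in compiled form; this text tells all that it offers.
- The arm moves only by the tool carry_out, never from a script. Its argument "targets" is a list of rows, each a list of 3 entries, a list of its own where there are three numbers: the turn, a rotation vector about the world's x, y, z in degrees, then the shift along the world's x, y, z in mm, then the finger opening in mm, from 0 to 87.8. In form: [[[rx, ry, rz], [x, y, z], hand], ...]. A call has 1 to 10 rows; each row is the pose to reach, as a shift and turn from the pose commanded when the call began; what a row does not reach only later rows make up. A row lasts 1/12 s, in which the tool goes at most 41.7 mm and 7.16 degrees, less where a joint would pass 70% of its speed; a pose out of reach is approached as far as the arm can. A call with a gripper value outside its range is refused whole. The fingers move at their own pace and stop on an object; the grip force is fixed at half the most. Time passes only in rows, so rows that repeat a pose let the fingers close. It gives the time, the measured TCP pose, the force and the opening at its end, in the units of the state.
- monitor.get_obs(): the state, without advancing time (a new reading comes with each control period).
- vision.get_image(name): name is "scene" or "side" or "wrist"; returns the picture (480x640x3 uint8, red, green, blue); there is no depth.
- vision.camera_model(name): a dict with "K" (3x3 intrinsics, pixels), "rvec" (rotation vector, rad) and "tvec" (3), from world to camera coordinates, as OpenCV has them. Camera axes: x right, y down, z forward; pixel columns grow to the right and rows downward; lengths in mm; the calibration is good to about 2 mm. A picture is of the moment at which its call begins: read the wrist's pose just before it. camera_model takes no time and is no camera call; for the wrist camera it gives the pose at the moment of the call.
- order.close_job(): hands the job in, once; it reports no verdict.
Trained networks look in the newest picture that a camera, given by its name, has taken for a name from the list of things; names that differ only in an ending like _2 or _b are one class to them, and where a whole thing is asked for, a point or a joint stands for the part that bears it (a point fixed in the world has none). Each returns a list of dicts, best first, with "confidence" (0 to 1); they miss things now and then, are a little off and sometimes report something else, mostly with a low value. They report only what shows in the picture. A call takes as long as a camera call.
- find_in(query, camera): "point" ([x, y, z] in mm, in the coordinates of the camera as it stood for that picture, good to about 4 mm: the middle of the surface that is visible of it).
- regions_of(query, camera): "mask" (480x640 bool, what is visible of it).
- place_of(query, camera): "point" ([x, y, z] in mm, in the coordinates of the camera as it stood for that picture, good to about 4 mm: a listed point, or the origin of a listed thing).
The state is a dict: "t": time; "qpos": joint angles; "qvel": joint speeds; "joint_torque": joint torques, N m; "ee_pos": TCP position; "orientation": TCP orientation; "ft_force": force on the tool from outside, world axes, zero at the start; "moment": the same for the moment, N m; "width": finger opening in mm.
Only numpy, scipy, OpenCV 4.12 (cv2) and the standard library are available. Lean on these libraries where they do the work, as an engineer would, in place of code of your own. Each camera call takes 0.05 s, during which the arm holds its last target.

### The job

Fit the jar carrier on the bench mixer: lower it over the spindle, turn it under light pressure until the drive pin drops into its hole, then press it past the spring catch until it sits fully home on the drive flange, and let go. Feel your way and never force it (the drive must not take more than 50 N), and leave everything else on the bench where it is.

Things in the scene. Friction and masses are not known exactly. Their poses are not given: they have to be found in the camera images.
- carrier_hub (a point): Jar carrier: aluminium disc 170 mm across, 8 mm thick, three jar cups (rims 20 mm above its underside), steel hub in the middle; one rigid piece, 0.45-0.7 kg, standing disc down on three 3 mm feet. Point: on the hub's axis, 50 mm above the underside, z up. Hub: 68 mm tall from the underside, 42 mm round, two flats 34 mm apart facing +y and -y; grip these from above, fingertips at least 24 mm above the underside.
- pin_hole (a point): The carrier's only pin hole, 10.4 mm wide, through the disc 28 mm from the hub's axis; the point is at the disc's underside, axes as carrier_hub, whose +x points from the axis to this hole (at the start roughly towards the robot).
- bore (a point): Mouth of the carrier's central bore, in the underside of the disc, 50 mm below carrier_hub on the hub's axis: 17.5 mm wide through the 8 mm disc, wider above, closed at the top 56 mm up.
- mixer: Bench mixer: low grey machine, 186 mm (x) by 170 mm (y), fixed to the table; origin at the centre of its underside, z up, control panel on its -x side, roughly towards the robot. On top: a drive head with a steel flange 80 mm across, a central spindle and one drive pin, held still by the gearbox.
- spindle_tip (a point): Top of the spindle, on its axis: 16 mm thick, 52 mm tall above the flange, the last 6 mm tapered to 9 mm. Two sprung balls low in the spindle stop the carrier when its underside is about 14 mm above the flange (pin already entered); pressing down with 10 to 20 N more than its weight takes it past them, and they then hold it down.
- seat (a point): On the spindle axis level with the tops of the flange's three low seat pads (the 'top of the flange' here), 70 mm above the table; axes as the mixer. With the carrier fully home its underside is here and carrier_hub is 50 mm above this point.
- pin_middle (a point): Middle of the arc where the drive pin's top may stand: 28 mm from the spindle axis towards the mixer's front (-x), 20 mm above the flange. The real pin (8 mm thick, last 3 mm tapered to 6 mm) stands up to 0.5 rad round the axis to either side; its angle is not reported: find it by feel. Turned wrong, the carrier rests on its top; it drops over the pin when right within about 0.04 rad.
- jar_a: pigment jar, screw lid, about 52 mm wide and 78 mm tall, standing behind; origin at its underside; a bystander
- jar_b: second pigment jar, same size, behind; a bystander
- jar_c: third pigment jar, same size, behind; a bystander
- beaker: empty glass beaker, 57 mm wide and 71 mm tall, standing behind; origin at its underside; a bystander
- marker: felt marker, 147 mm long, 17 mm thick, lying on the table between the carrier and the mixer; a bystander

How it is judged:
By the outcome, as a careful person would: the job done as asked, in the order asked, and still so for the second after the job is handed in, with the robot touching nothing.
It also fails if it takes over 72 s, if anything falls off the work surface, if the arm or the gripper's body presses on something with over 40 N, if the wrist force passes 120 N, or if a joint passes its speed limit or range.

## Working session

There is one attempt and no reset: what is moved stays moved. The work goes in short steps, Python scripts to look and compute and a tool call to move; the robot and the scene stay as the last step left them, time stands still between calls to the robot, and variables do not carry over. Pictures are saved under pics/ and viewed, and the job is handed in when it is done.

Besides the shell and the picture viewer there is one more tool, called after "Call:" as name([rows], argument=value, ...), one row to a line, values as JSON. carry_out: Moves the arm, as the interface text tells. Its arguments: {"type":"object","properties":{"targets":{"type":"array","items":{"type":"array"}}},"required":["targets"]}

```bash
mkdir -p pics; cat > h.py <<'E'
import numpy as np, cv2
from workcell import monitor, vision, order, find_in, regions_of, place_of
def w(cam,p):
    m=vision.camera_model(cam); R=cv2.Rodrigues(np.array(m['rvec'],float))[0]
    return R.T@(np.array(p,float)-np.array(m['tvec'],float).ravel())
def snap(cam,name):
    im=vision.get_image(cam); cv2.imwrite(f'pics/{name}.png',im[:,:,::-1]); return im
def proj(cam,P):
    m=vision.camera_model(cam)
    return cv2.projectPoints(np.array(P,float).reshape(-1,3),np.array(m['rvec'],float),np.array(m['tvec'],float),np.array(m['K'],float),None)[0].reshape(-1,2)
def obs():
    o=monitor.get_obs()
    print({k:np.round(o[k],3).tolist() for k in ('t','qpos','ee_pos','orientation','ft_force','moment','width')})
    return o
E
python3 - <<'E'
from h import *
np.set_printoptions(suppress=True,precision=1)
obs()
for c in ('scene','side'):
    snap(c,c+'0')
    for n in ('carrier_hub','pin_hole','bore','mixer','spindle_tip','seat','pin_middle','marker'):
        r=place_of(n,c)
        print(c,n,[(round(x['confidence'],2),w(c,x['point']).round(1).tolist()) for x in r[:2]])
obs()
E
```

```text
{'t': 0.0, 'qpos': [-1.182, 0.424, 1.631, 0.0, 1.089, -0.019], 'ee_pos': [247.69, -573.259, 221.916], 'orientation': [-3.075, -0.636, 0.0], 'ft_force': [0.418, 0.401, -0.453], 'moment': [0.062, -0.061, 0.026], 'width': 87.699}
scene carrier_hub [(0.56, [519.6, 184.3, 52.7])]
scene pin_hole [(0.78, [490.7, 177.1, -1.5])]
scene bore [(0.72, [517.6, 183.4, 4.7])]
scene mixer [(0.57, [557.6, -153.0, -1.3])]
scene spindle_tip [(0.92, [559.9, -152.5, 120.1]), (0.39, [708.4, 105.4, -2.2])]
scene seat [(0.82, [556.6, -154.5, 74.7])]
scene pin_middle [(0.87, [530.0, -157.1, 90.7]), (0.6, [704.9, 27.3, 1.3])]
scene marker [(0.6, [469.7, 42.0, -4.9])]
side carrier_hub [(0.58, [522.1, 178.2, 52.6])]
side pin_hole [(0.59, [497.3, 176.0, 4.9])]
side bore [(0.84, [518.7, 181.3, 2.9])]
side mixer [(0.76, [552.3, -152.2, 2.6]), (0.59, [706.2, 108.9, -1.2])]
side spindle_tip [(0.73, [560.3, -153.3, 68.7]), (0.69, [557.9, -150.9, 119.9])]
side seat [(0.65, [558.3, -155.3, 66.5])]
side pin_middle [(0.76, [531.4, -162.5, 89.0])]
side marker [(0.73, [472.6, 46.4, 3.9])]
{'t': 0.9, 'qpos': [-1.182, 0.423, 1.63, -0.0, 1.089, -0.019], 'ee_pos': [247.883, -573.727, 222.684], 'orientation': [3.076, 0.636, -0.0], 'ft_force': [0.198, -0.096, 0.347], 'moment': [0.043, -0.035, 0.007], 'width': 87.902}
```

View pics/scene0.png

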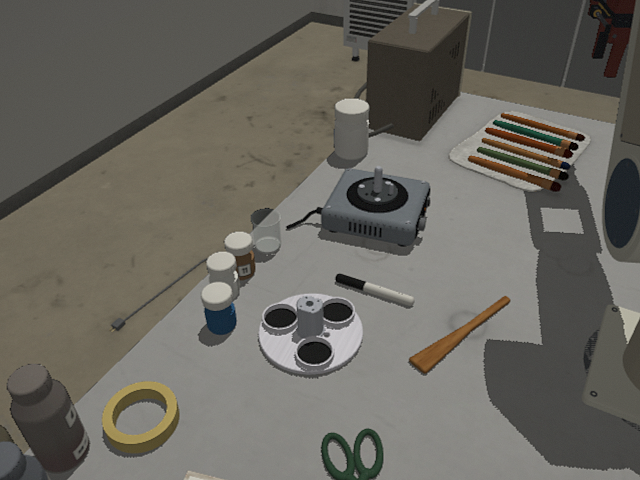

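View pics/side0.png

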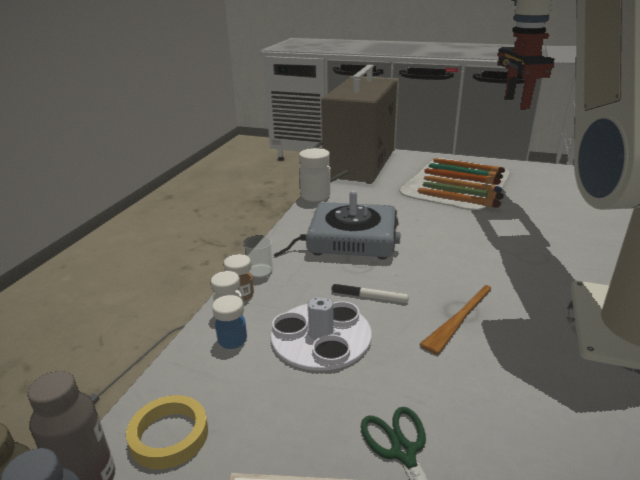

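Call:
carry_out([
  [[0, 0, -6], [25, 38, 10], 87],
  [[0, 0, -12], [50, 78, 25], 87],
  [[0, 0, -12], [75, 118, 40], 87],
  [[0, 0, -12], [100, 158, 60], 87],
  [[0, 0, -12], [125, 198, 77], 87],
  [[0, 0, -12], [150, 238, 77], 87],
  [[0, 0, -12], [175, 278, 77], 87],
  [[0, 0, -12], [200, 318, 77], 87],
  [[0, 0, -12], [222, 350, 77], 87],
  [[0, 0, -12], [222, 374, 77], 87],
])

```text
t: 1.73
ee_pos: [459.9, -226.1, 299.8]
orientation: [3.125, 0.311, 0.003]
ft_force: [1.4, -0.5, -0.6]
width: 86.9
```

```bash
python3 - <<'E'
from h import *
obs()
snap('wrist','w1')
for n in ('spindle_tip','seat','pin_middle','mixer'):
    r=place_of(n,'wrist')
    print(n,[(round(x['confidence'],2),w('wrist',x['point']).round(1).tolist()) for x in r[:2]])
m=vision.camera_model('wrist');print(w('wrist',[0,0,0]))
E
```

```text
{'t': 1.733, 'qpos': [-0.48, 0.168, 1.798, 0.0, 1.174, 0.892], 'ee_pos': [459.898, -226.083, 299.829], 'orientation': [3.125, 0.311, 0.003], 'ft_force': [1.357, -0.465, -0.568], 'moment': [-0.023, -0.005, 0.029], 'width': 86.934}
spindle_tip [(0.58, [560.8, -149.1, 124.0])]
seat [(0.83, [555.4, -152.9, 67.3])]
pin_middle [(0.93, [531.8, -162.8, 94.3])]
mixer [(0.59, [554.5, -157.4, 5.3])]
[ 540.87107754 -211.64414393  462.80977592]
```

View pics/w1.png

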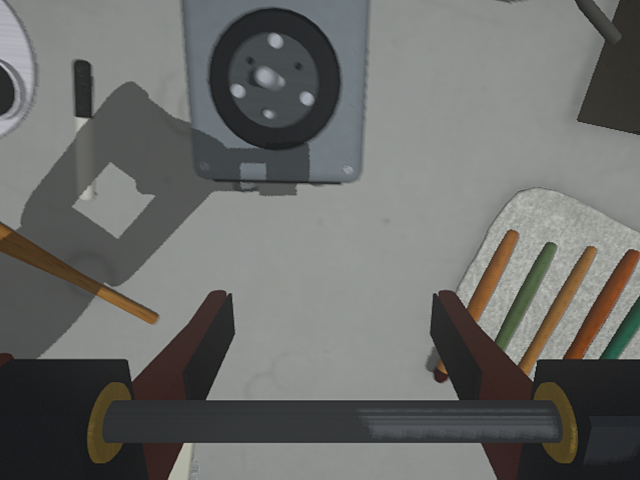

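```bash
python3 - <<'E'
from h import *
im=cv2.imread('pics/w1.png')[0:190,170:380]
cv2.imwrite('pics/w1z.png',cv2.resize(im,None,fx=3.2,fy=3.2,interpolation=cv2.INTER_CUBIC)[:600])
E
```

```text
(no output)
```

View pics/w1z.png

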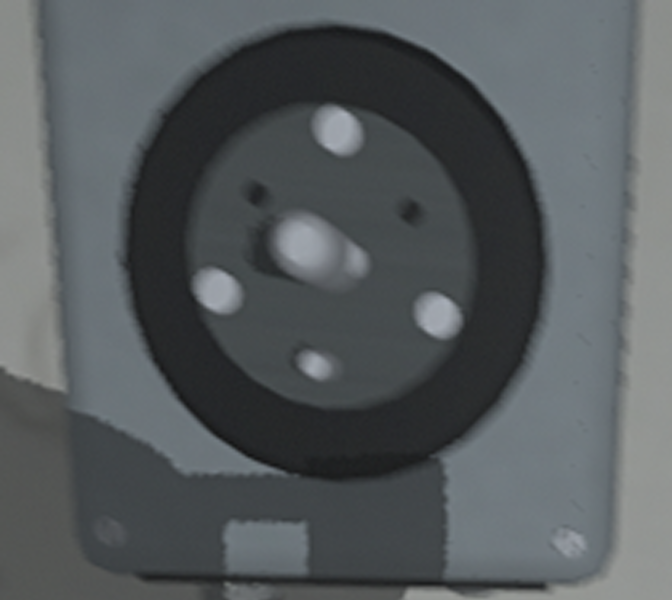

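```bash
cat >> h.py <<'E'
def unproj(cam,px,z):
    m=vision.camera_model(cam); R=cv2.Rodrigues(np.array(m['rvec'],float))[0]; K=np.array(m['K'],float)
    c=-R.T@np.array(m['tvec'],float).ravel(); d=R.T@np.linalg.solve(K,np.array([px[0],px[1],1.]))
    return c+d*(z-c[2])/d[2]
E
python3 - <<'E'
from h import *
z=lambda a,b:(170+a/3.2,b/3.2)
pads=[unproj('wrist',z(*p),70) for p in ((338,131),(219,290),(438,316))]
for p in pads: print(p)
(a,b,_),(c,d,_),(e,f,_)=pads
A=2*np.array([[c-a,d-b],[e-a,f-b]]);ctr=np.linalg.solve(A,[c*c+d*d-a*a-b*b,e*e+f*f-a*a-b*b]);print('ctr',ctr,np.hypot(*(ctr-pads[0][:2])))
print([np.degrees(np.arctan2(p[1]-ctr[1],p[0]-ctr[0])) for p in pads])
for p in ((188,255),(475,255),(340,102),(340,408)): print('edge',unproj('wrist',z(*p),69))
print('tip',unproj('wrist',z(303,245),122))
pin=unproj('wrist',z(311,362),90);print('pin',pin,np.hypot(*(pin[:2]-ctr)),np.degrees(np.arctan2(*(pin[:2]-ctr)[::-1])))
# mixer edge direction: left edge zoom (45,0)->(80,500)?, right (635,0)->(610,500), front
for p in ((40,0),(75,540),(637,0),(608,540)): print(unproj('wrist',z(*p),55))
E
```

```text
[ 589.88125732 -152.2473288    70.        ]
[ 543.1502058  -125.80165987   70.        ]
[ 548.58550998 -187.44893761   70.        ]
ctr [ 557.11647508 -155.63353303] 32.9392977138638
[np.float64(5.900507580958697), np.float64(115.08739661840298), np.float64(-105.01017026809801)]
edge [ 550.56811253 -115.88317054   69.        ]
edge [ 566.511755   -194.64473407   69.        ]
edge [ 597.15527748 -151.50781934   69.        ]
edge [ 518.25339875 -164.09014091   69.        ]
tip [ 557.01878863 -155.74239762  122.        ]
pin [ 529.77458377 -157.01943773   90.        ] 27.376993119132372 -177.09827720516722
[607.74191056 -64.62020331  55.        ]
[462.42353951 -88.3459773   55.        ]
[ 640.32863711 -225.40077307   55.        ]
[ 495.05354859 -249.78776871   55.        ]
```

Call:
carry_out([
  [[0, 0, 0], [-3, 38, 0], 87],
  [[0, 0, 0], [-6, 78, 0], 87],
  [[0, 0, 0], [-9, 118, 0], 87],
  [[0, 0, 0], [-12, 158, 0], 87],
  [[0, 0, 0], [-15, 198, 0], 87],
  [[0, 0, 0], [-18, 238, 0], 87],
  [[0, 0, 0], [-21, 278, 0], 87],
  [[0, 0, 0], [-24, 318, 0], 87],
  [[0, 0, 0], [-27, 350, 0], 87],
  [[0, 0, 0], [-30, 370, 0], 87],
])

```text
t: 2.82
ee_pos: [428.5, 143.7, 299.4]
orientation: [-3.126, -0.31, -0.001]
ft_force: [-0.1, 0.2, 0.4]
width: 86.7
```

```bash
python3 - <<'E'
from h import *
obs()
im=snap('wrist','w2')
for n in ('carrier_hub','pin_hole','bore'):
    r=place_of(n,'wrist')
    print(n,[(round(x['confidence'],2),w('wrist',x['point']).round(1).tolist()) for x in r[:2]])
obs()
im=snap('wrist','w3'); print(proj('wrist',[[519,182,71],[519,182,11]]))
E
```

```text
{'t': 2.817, 'qpos': [0.297, 0.068, 1.915, 0.0, 1.158, 1.67], 'ee_pos': [428.543, 143.68, 299.358], 'orientation': [-3.126, -0.31, -0.001], 'ft_force': [-0.094, 0.158, 0.439], 'moment': [0.001, 0.015, 0.027], 'width': 86.686}
carrier_hub [(0.87, [517.9, 185.8, 53.4])]
pin_hole [(0.86, [492.7, 173.5, 5.4])]
bore []
{'t': 3.017, 'qpos': [0.293, 0.068, 1.916, -0.001, 1.158, 1.666], 'ee_pos': [428.6, 141.4, 299.094], 'orientation': [3.126, 0.31, -0.0], 'ft_force': [0.018, 0.495, -0.382], 'moment': [-0.009, 0.023, -0.002], 'width': 86.961}
[[305.5351815   98.39883249]
 [308.9931634  100.35619765]]
```

View pics/w3.png

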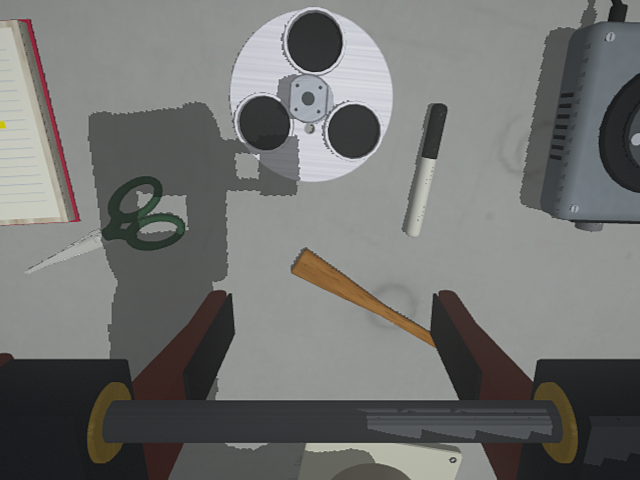

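```bash
python3 - <<'E'
from h import *
im=cv2.imread('pics/w3.png')[0:190,215:405]
cv2.imwrite('pics/w3z.png',cv2.resize(im,None,fx=3.15,fy=3.15,interpolation=cv2.INTER_CUBIC)[:600])
hub=cv2.imread('pics/w3.png')[60:145,265:355]
cv2.imwrite('pics/w3h.png',cv2.resize(hub,None,fx=7,fy=7,interpolation=cv2.INTER_CUBIC)[:600])
E
```

```text
(no output)
```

View pics/w3h.png

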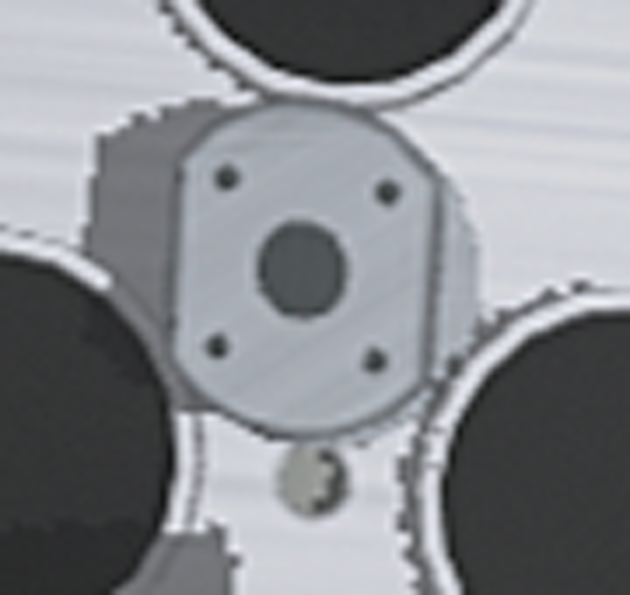

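View pics/w3z.png

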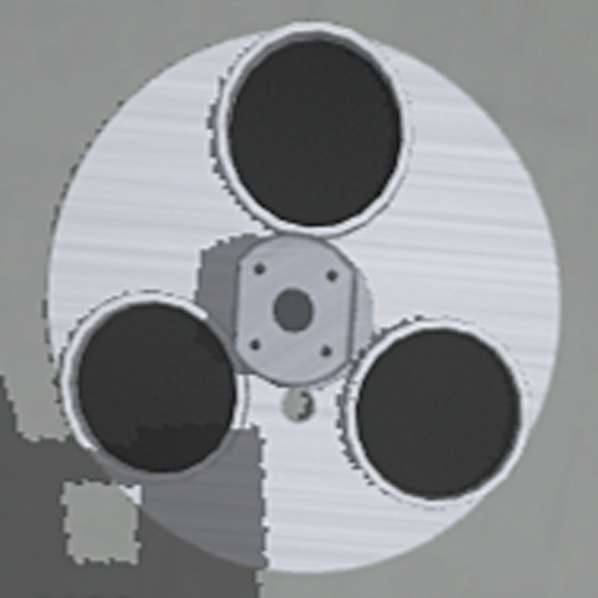

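```bash
python3 - <<'E'
from h import *
o=obs()
z=lambda a,b:(265+a/7,60+b/7)
s=[unproj('wrist',z(*p),71)[:2] for p in ((227,178),(388,192),(375,361),(217,345))]
print('hub',np.mean(s,0))
ang=lambda v:np.degrees(np.arctan2(v[1],v[0]))
print([ang(v) for v in (s[3]-s[0],s[2]-s[1],s[1]-s[0],s[2]-s[3])])
h=unproj('wrist',z(313,481),11);print('hole',h,ang(h[:2]-np.mean(s,0)),np.linalg.norm(h[:2]-np.mean(s,0)))
e=lambda x,y:(215+x/3.15,y/3.15)
pts=[unproj('wrist',e(*p),11)[:2] for p in ((48,300),(560,300),(305,573),(120,105),(500,125))]
A=np.array([[2*p[0],2*p[1],1] for p in pts]);print('disc ctr',np.linalg.lstsq(A,[p@p for p in pts],rcond=None)[0][:2])
R=cv2.Rodrigues(np.array(o['orientation']))[0];print('tool x,y,z',ang(R[:,0]),ang(R[:,1]),R[:,2])
# flats edges
a=[unproj('wrist',z(*p),71)[:2] for p in ((181,165),(174,350),(438,180),(430,385))]
print('flats',ang(a[1]-a[0]),ang(a[3]-a[2]),a)
E
```

```text
{'t': 3.067, 'qpos': [0.292, 0.068, 1.916, -0.001, 1.158, 1.666], 'ee_pos': [428.669, 141.043, 299.094], 'orientation': [3.126, 0.309, -0.0], 'ft_force': [0.2, -0.167, -0.343], 'moment': [-0.014, 0.028, -0.027], 'width': 87.0}
hub [519.34473838 179.70089103]
[np.float64(-173.84537034808994), np.float64(-173.90233628885997), np.float64(-83.36052419655472), np.float64(-84.22052418765544)]
hole [491.12217658 176.15087708  11.        ] -172.83062473758469 28.44495726011873
disc ctr [519.55736012 179.32506281]
tool x,y,z 11.280377811583788 -78.71961370517751 [-1.85664851e-04 -5.56107291e-04 -9.99999828e-01]
flats -172.7839505469454 -171.2919464583791 [array([528.72971617, 197.06491454]), array([506.40388927, 194.23815285]), array([533.3991113 , 164.54801747]), array([508.65936319, 160.75874508])]
```

Call:
carry_out([
  [[0, 0, -4.5], [30, 13, -20], 87],
  [[0, 0, -4.5], [60, 26, -50], 87],
  [[0, 0, -4.5], [90.7, 38.6, -80], 87],
  [[0, 0, -4.5], [90.7, 38.6, -115], 87],
  [[0, 0, -4.5], [90.7, 38.6, -150], 87],
  [[0, 0, -4.5], [90.7, 38.6, -185], 87],
  [[0, 0, -4.5], [90.7, 38.6, -215], 87],
  [[0, 0, -4.5], [90.7, 38.6, -217], 87],
  [[0, 0, -4.5], [90.7, 38.6, -217], 87],
])

```text
t: 3.82
ee_pos: [518.3, 179.0, 80.9]
orientation: [3.135, 0.184, -0.006]
ft_force: [0.2, 0.1, 0.2]
width: 86.9
```

```bash
python3 - <<'E'
from h import *
o=obs();snap('wrist','w4');R=cv2.Rodrigues(np.array(o['orientation']))[0];print(np.degrees(np.arctan2(R[1,0],R[0,0])))
E
```

```text
{'t': 3.817, 'qpos': [0.311, 0.52, 1.882, -0.0, 0.744, 1.764], 'ee_pos': [518.344, 179.016, 80.912], 'orientation': [3.135, 0.184, -0.006], 'ft_force': [0.153, 0.064, 0.168], 'moment': [0.02, 0.021, 0.022], 'width': 86.869}
6.728212387087619
```

View pics/w4.png

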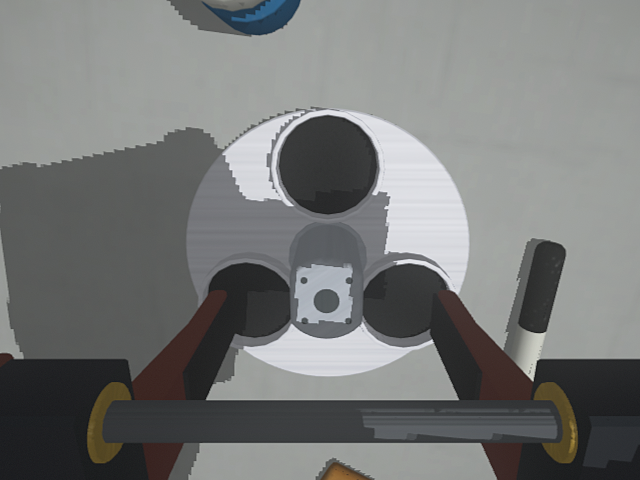

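Call:
carry_out([
  [[0, 0, 0], [1, 0.6, -20], 87],
  [[0, 0, 0], [1, 0.6, -38], 87],
  [[0, 0, 0], [1, 0.6, -49], 87],
  [[0, 0, 0], [1, 0.6, -49], 87],
  [[0, 0, 0], [1, 0.6, -49], 45],
  [[0, 0, 0], [1, 0.6, -49], 45],
  [[0, 0, 0], [1, 0.6, -49], 40],
  [[0, 0, 0], [1, 0.6, -49], 37],
  [[0, 0, 0], [1, 0.6, -49], 36],
  [[0, 0, 0], [1, 0.6, -49], 34],
])

```text
t: 4.7
ee_pos: [520.3, 181.8, 33.6]
orientation: [-3.136, -0.188, -0.001]
ft_force: [0.4, 0.7, 0.2]
width: 50.5
```

Call:
carry_out([
  [[0, 0, 0], [0, 0, 0], 20],
  [[0, 0, 0], [0, 0, 0], 20],
  [[0, 0, 0], [0, 0, 0], 20],
  [[0, 0, 0], [0, 0, 0], 20],
])

```text
t: 5.03
ee_pos: [520.0, 181.8, 33.2]
orientation: [-3.136, -0.188, 0.0]
ft_force: [-0.1, 0.6, 1.7]
width: 34.1
```

```bash
python3 - <<'E'
from h import *
o=obs();snap('wrist','w5');
E
```

```text
{'t': 5.033, 'qpos': [0.315, 0.603, 1.889, 0.0, 0.649, 1.765], 'ee_pos': [520.036, 181.763, 33.205], 'orientation': [-3.136, -0.188, 0.0], 'ft_force': [-0.085, 0.591, 1.691], 'moment': [0.17, 0.07, 0.016], 'width': 34.123}
```

View pics/w5.png

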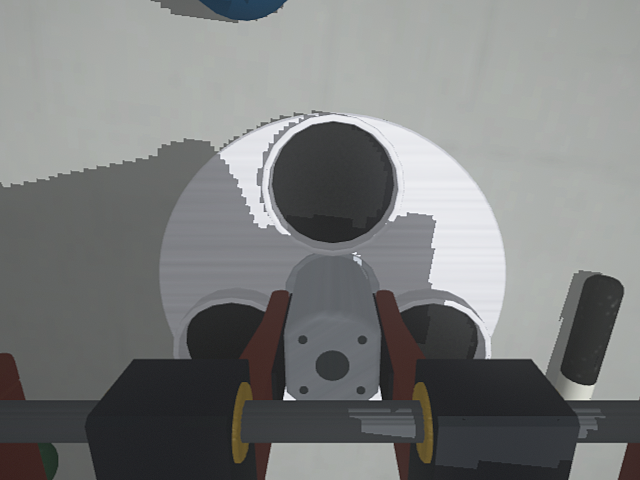

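```bash
python3 - <<'E'
from h import *
o=obs()
for p in ((333,366),):print(unproj('wrist',p,71))
s=[unproj('wrist',p,71)[:2] for p in ((303,340),(362,340),(302,390),(361,390))];print(np.mean(s,0))
R=cv2.Rodrigues(np.array(o['orientation']))[0]
print((np.r_[np.mean(s,0),33]-o['ee_pos'])@R)
E
```

```text
{'t': 5.083, 'qpos': [0.315, 0.603, 1.889, 0.0, 0.649, 1.765], 'ee_pos': [520.037, 181.742, 33.211], 'orientation': [-3.136, -0.188, 0.0], 'ft_force': [-0.461, 0.313, 1.249], 'moment': [0.093, 0.064, -0.031], 'width': 33.907}
[518.29553605 180.16890787  71.        ]
[518.44215774 180.54904345]
[-1.72547282  0.99389953  0.21115865]
```

Call:
carry_out([
  [[0, 0, 0], [0, 0, 5], 20],
  [[0, 0, 0], [0, 0, 12], 20],
  [[0, 0, 0], [0, 0, 25], 20],
  [[0, 0, 0], [0, 0, 45], 20],
  [[0, 0, 0], [0, 0, 70], 20],
  [[0, 0, 0], [0, 0, 95], 20],
  [[0, 0, 0], [0, 0, 117], 20],
  [[0, 0, 0], [0, 0, 137], 20],
  [[0, 0, 0], [0, 0, 147], 20],
  [[0, 0, 0], [0, 0, 147], 20],
])

```text
t: 5.92
ee_pos: [521.2, 182.0, 182.6]
orientation: [-3.135, -0.188, -0.007]
ft_force: [0.4, 0.3, -4.4]
width: 34.1
```

```bash
python3 - <<'E'
from h import *
o=obs();snap('wrist','w6');snap('side','s6')
E
```

```text
{'t': 5.917, 'qpos': [0.314, 0.367, 1.827, -0.0, 0.944, 1.765], 'ee_pos': [521.246, 182.024, 182.621], 'orientation': [-3.135, -0.188, -0.007], 'ft_force': [0.413, 0.299, -4.431], 'moment': [0.045, -0.022, 0.049], 'width': 34.069}
```

View pics/s6.png

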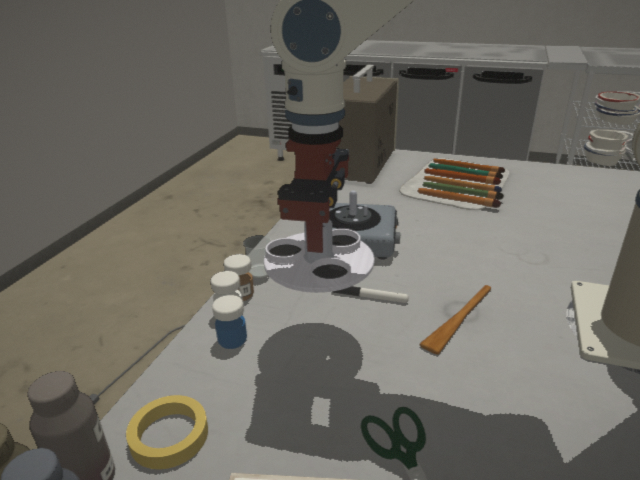

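View pics/w6.png

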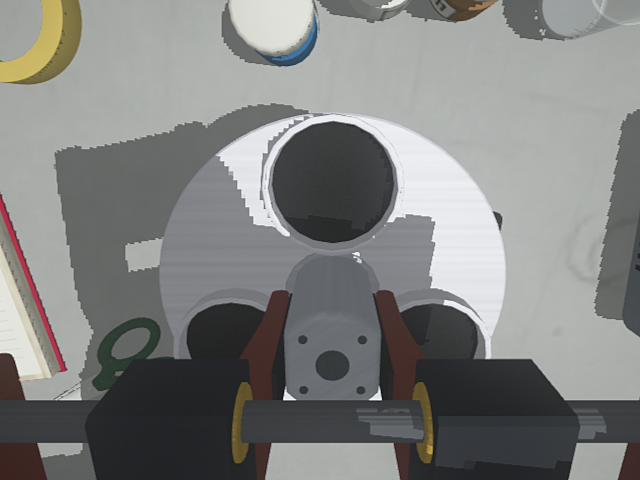

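```bash
python3 - <<'E'
from h import *
# shift model of w4: same camera-to-TCP; use R of w4
o=obs()
m=vision.camera_model('wrist');R=cv2.Rodrigues(np.array(m['rvec']))[0];c=-R.T@np.array(m['tvec']).ravel();K=np.array(m['K'])
off=c-np.array(o['ee_pos'])
def un(p,ee,z):
    d=R.T@np.linalg.solve(K,np.array([p[0],p[1],1.]));cc=np.array(ee)+off
    return cc+d*(z-cc[2])/d[2]
im=cv2.imread('pics/w4.png')[250:350,280:370];cv2.imwrite('pics/w4h.png',cv2.resize(im,None,fx=6,fy=6,interpolation=cv2.INTER_CUBIC))
print(un((326,300),(518.34,179.02,80.91),71), un((333,365),(520.04,181.74,33.2),71))
E
```

```text
{'t': 6.017, 'qpos': [0.314, 0.37, 1.829, -0.0, 0.942, 1.765], 'ee_pos': [519.573, 181.494, 179.784], 'orientation': [3.136, 0.188, -0.001], 'ft_force': [0.815, 0.241, -4.146], 'moment': [0.05, 0.018, -0.02], 'width': 33.99}
[519.26032286 180.87771726  71.        ] [518.72385838 180.2152558   71.        ]
```

Call:
carry_out([
  [[0, 0, 0], [2, -15, 0], 20],
  [[0, 0, 0], [6, -45, 0], 20],
  [[0, 0, 0], [10, -85, 0], 20],
  [[0, 0, 0], [14, -125, 0], 20],
  [[0, 0, 0], [18, -165, 0], 20],
  [[0, 0, 0], [22, -205, 0], 20],
  [[0, 0, 2], [26, -245, 0], 20],
  [[0, 0, 2], [30, -280, 0], 20],
  [[0, 0, 2], [34, -310, 0], 20],
  [[0, 0, 2], [36.6, -328, 0], 20],
])

```text
t: 6.85
ee_pos: [555.6, -149.3, 178.1]
orientation: [-3.132, -0.24, 0.004]
ft_force: [-0.3, 0.5, -4.6]
width: 33.8
```

Call:
carry_out([
  [[0, 0, 0], [0, -5, 0], 20],
  [[0, 0, 0], [0, -7, 0], 20],
  [[0, 0, 0], [0, -7, 0], 20],
  [[0, 0, 0], [0, -7, 0], 20],
])

```text
t: 7.18
ee_pos: [555.9, -152.1, 179.3]
orientation: [-3.131, -0.244, 0.003]
ft_force: [0.3, -0.3, -4.6]
width: 33.8
```

```bash
python3 - <<'E'
from h import *
o=obs();snap('wrist','w7');snap('side','s7');snap('scene','c7');o=obs()
E
```

```text
{'t': 7.183, 'qpos': [-0.288, 0.407, 1.771, 0.0, 0.965, 1.127], 'ee_pos': [555.943, -152.104, 179.336], 'orientation': [-3.131, -0.244, 0.003], 'ft_force': [0.28, -0.289, -4.571], 'moment': [0.071, -0.061, 0.038], 'width': 33.841}
{'t': 7.333, 'qpos': [-0.288, 0.406, 1.771, 0.0, 0.965, 1.127], 'ee_pos': [556.481, -152.127, 180.048], 'orientation': [-3.132, -0.245, 0.001], 'ft_force': [-0.56, 0.176, -4.411], 'moment': [-0.02, 0.036, -0.032], 'width': 34.123}
```

View pics/s7.png

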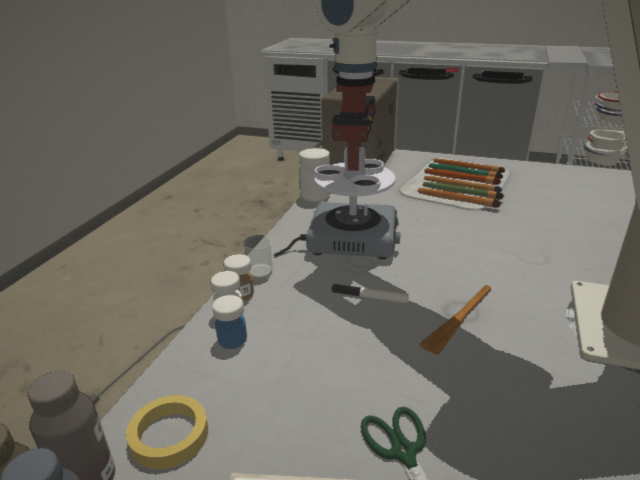

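View pics/c7.png

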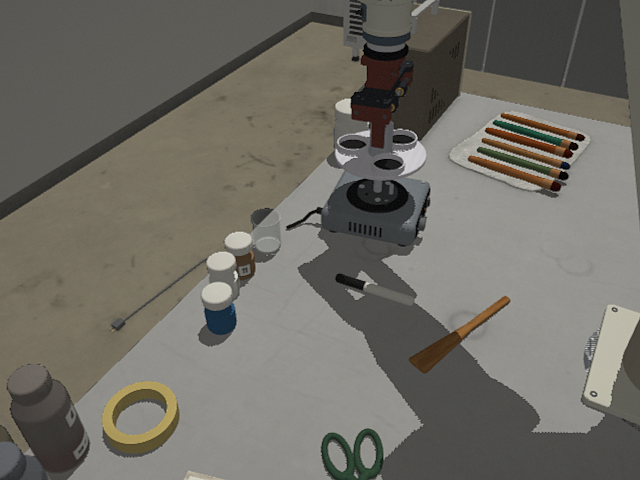

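Call:
carry_out([
  [[0, 0, 0], [1.3, -1.4, -10], 20],
  [[0, 0, 0], [1.3, -1.4, -20], 20],
  [[0, 0, 0], [1.3, -1.4, -25], 20],
  [[0, 0, 0], [1.3, -1.4, -28], 20],
  [[0, 0, 0], [1.3, -1.4, -31], 20],
  [[0, 0, 0], [1.3, -1.4, -31], 20],
])

```text
t: 7.83
ee_pos: [557.7, -154.6, 148.4]
orientation: [-3.132, -0.243, 0.001]
ft_force: [0.4, 0.5, -4.3]
width: 33.5
```

Call:
carry_out([
  [[0, 0, 0], [0, 0, -2], 20],
  [[0, 0, 0], [0, 0, -4], 20],
  [[0, 0, 0], [0, 0, -4], 20],
])

```text
t: 8.08
ee_pos: [558.4, -154.7, 145.2]
orientation: [3.132, 0.242, 0.002]
ft_force: [1.5, 0.5, -5.0]
width: 34.1
```

Call:
carry_out([
  [[0, 0, 0], [0, 0, -2], 20],
  [[0, 0, 0], [0, 0, -4], 20],
  [[0, 0, 0], [0, 0, -6], 20],
  [[0, 0, 0], [0, 0, -6], 20],
])

```text
t: 8.42
ee_pos: [558.4, -154.6, 139.1]
orientation: [3.132, 0.243, 0.002]
ft_force: [3.3, 0.7, -5.4]
width: 33.8
```

```bash
python3 - <<'E'
from h import *
for i in range(3):
    o=obs();vision.get_image('wrist')
E
```

```text
{'t': 8.417, 'qpos': [-0.291, 0.465, 1.791, 0.0, 0.885, 1.125], 'ee_pos': [558.395, -154.641, 139.115], 'orientation': [3.132, 0.243, 0.002], 'ft_force': [3.267, 0.687, -5.443], 'moment': [0.327, -0.573, 0.015], 'width': 33.788}
{'t': 8.467, 'qpos': [-0.291, 0.465, 1.791, 0.0, 0.885, 1.125], 'ee_pos': [558.383, -154.637, 139.114], 'orientation': [3.132, 0.243, 0.001], 'ft_force': [3.223, 1.667, -6.462], 'moment': [0.371, -0.746, 0.001], 'width': 33.752}
{'t': 8.517, 'qpos': [-0.291, 0.465, 1.791, 0.0, 0.885, 1.125], 'ee_pos': [558.368, -154.65, 139.12], 'orientation': [3.132, 0.243, 0.001], 'ft_force': [3.824, 2.161, -6.345], 'moment': [0.373, -0.766, 0.033], 'width': 33.908}
```

Call:
carry_out([
  [[0, 0, 0], [0.5, 0.2, 0], 20],
  [[0, 0, 0], [0.5, 0.2, 0], 20],
  [[0, 0, 0], [0.5, 0.2, 0], 20],
])

```text
t: 8.82
ee_pos: [558.4, -154.6, 139.1]
orientation: [3.132, 0.243, -0.0]
ft_force: [2.5, 0.2, -6.8]
width: 34.2
```

```bash
cat > f.py <<'E'
from h import *
P=[];F=[];M=[];O=[]
for i in range(3):
    o=monitor.get_obs();P.append(o['ee_pos']);F.append(o['ft_force']);M.append(o['moment']);O.append(o['orientation']*np.sign(o['orientation'][0]))
    if i<2: vision.get_image('wrist')
r=np.mean(O,0);R=cv2.Rodrigues(r)[0]
print(o['t'],'P',np.mean(P,0).round(2),'F',np.mean(F,0).round(2),'M',np.mean(M,0).round(2),'yaw',np.degrees(np.arctan2(R[1,0],R[0,0])).round(2),'z',R[:,2].round(4),'w',o['width'])
E
python3 f.py
```

```text
8.9167 P [ 558.41 -154.6   139.14] F [ 3.16  0.06 -6.76] M [ 0.11 -0.57 -0.  ] yaw 8.87 z [-1.e-04 -1.e-04 -1.e+00] w 33.67506547982777
```

Call:
carry_out([
  [[0, 0, 0], [1, 0, 0], 20],
  [[0, 0, 0], [1, 0, 0], 20],
  [[0, 0, 0], [1, 0, 0], 20],
])

```text
t: 9.17
ee_pos: [558.8, -154.5, 139.1]
orientation: [-3.132, -0.243, 0.002]
ft_force: [0.5, -0.8, -5.3]
width: 33.9
```

```bash
python3 f.py
```

```text
9.2667 P [ 558.92 -154.54  139.08] F [ 0.2  -0.17 -4.9 ] M [0.03 0.03 0.03] yaw 8.87 z [-1.1e-03 -2.0e-04 -1.0e+00] w 33.66865419386157
```

Call:
carry_out([
  [[0, 0, 0], [0, 0, -3], 20],
  [[0, 0, 0], [0, 0, -6], 20],
  [[0, 0, 0], [0, 0, -9], 20],
  [[0, 0, 0], [0, 0, -12], 20],
  [[0, 0, 0], [0, 0, -15], 20],
  [[0, 0, 0], [0, 0, -15], 20],
])

```text
t: 9.77
ee_pos: [558.9, -154.4, 123.3]
orientation: [-3.132, -0.243, 0.002]
ft_force: [-0.7, 0.4, -5.7]
width: 33.5
```

```bash
python3 f.py
```

```text
9.8667 P [ 559.12 -154.45  123.65] F [-0.12  0.01 -5.29] M [ 0.04  0.   -0.04] yaw 8.87 z [-9.e-04 -4.e-04 -1.e+00] w 33.7800945417365
```

Call:
carry_out([
  [[0, 0, 0], [0, 0, -1], 20],
  [[0, 0, 0], [0, 0, -2], 20],
  [[0, 0, 0], [0, 0, -3], 20],
  [[0, 0, 0], [0, 0, -3], 20],
])

```text
t: 10.2
ee_pos: [559.4, -154.5, 121.1]
orientation: [-3.132, -0.243, 0.0]
ft_force: [-0.1, -0.0, -3.8]
width: 34.0
```

```bash
python3 f.py
```

```text
10.3 P [ 559.4  -154.5   121.15] F [ 0.09  0.01 -4.05] M [ 0.   -0.01 -0.  ] yaw 8.86 z [-1.e-04 -1.e-04 -1.e+00] w 33.97623967250279
```

Call:
carry_out([
  [[0, 0, 0], [0, 0, -0.7], 20],
  [[0, 0, 0], [0, 0, -1.4], 20],
  [[0, 0, 0], [0, 0, -1.4], 20],
])

```text
t: 10.55
ee_pos: [559.5, -154.5, 119.8]
orientation: [-3.132, -0.243, -0.0]
ft_force: [0.8, 0.1, -3.2]
width: 34.3
```

```bash
python3 f.py
```

```text
10.65 P [ 559.47 -154.5   119.83] F [ 0.52  0.38 -3.5 ] M [ 0.1   0.03 -0.  ] yaw 8.86 z [ 1.e-04 -0.e+00 -1.e+00] w 33.68513701124986
```

Call:
carry_out([
  [[0, 0, 0], [0, 0, -0.7], 20],
  [[0, 0, 0], [0, 0, -1.2], 20],
  [[0, 0, 0], [0, 0, -1.2], 20],
])

```text
t: 10.9
ee_pos: [559.3, -154.3, 118.4]
orientation: [-3.132, -0.243, 0.0]
ft_force: [-0.3, 1.6, -4.1]
width: 33.7
```

```bash
python3 f.py
```

```text
11.0 P [ 559.3  -154.32  118.44] F [-0.22  1.61 -4.13] M [ 0.37  0.01 -0.05] yaw 8.86 z [-3.e-04 -4.e-04 -1.e+00] w 33.87383249603808
```

Call:
carry_out([
  [[0, 0, 0], [0, 0, -0.7], 20],
  [[0, 0, 0], [0, 0, -1.4], 20],
  [[0, 0, 0], [0, 0, -1.4], 20],
])

```text
t: 11.25
ee_pos: [559.3, -154.3, 117.1]
orientation: [-3.132, -0.243, 0.0]
ft_force: [-0.5, 3.8, -5.0]
width: 34.1
```

```bash
python3 f.py; python3 -c "
from h import *
snap('side','s8');snap('scene','c8')
im=cv2.imread('pics/s8.png')[130:270,280:430];cv2.imwrite('pics/s8z.png',cv2.resize(im,None,fx=4,fy=4,interpolation=cv2.INTER_CUBIC))"
```

```text
11.35 P [ 559.32 -154.35  117.06] F [-0.2   3.27 -3.93] M [ 0.56  0.06 -0.07] yaw 8.86 z [-2.e-04 -4.e-04 -1.e+00] w 33.48340868432937
```

View pics/s8z.png

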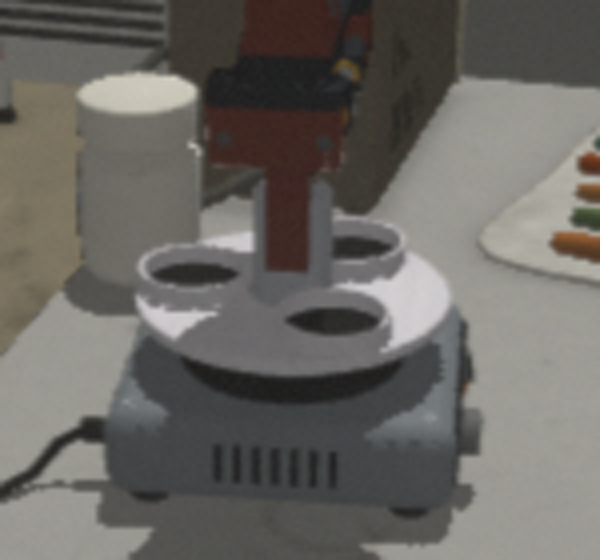

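Call:
carry_out([
  [[0, 0, -1], [0, 0, 0], 20],
  [[0, 0, -2], [0, 0, 0], 20],
  [[0, 0, -2], [0, 0, 0], 20],
])

```text
t: 11.7
ee_pos: [559.4, -154.8, 117.2]
orientation: [3.136, 0.186, 0.0]
ft_force: [0.3, 0.2, -3.9]
width: 33.9
```

```bash
python3 f.py
```

```text
11.8 P [ 559.47 -154.8   117.22] F [-0.16  0.58 -4.11] M [0.09 0.07 0.04] yaw 6.83 z [ 1.e-04 -4.e-04 -1.e+00] w 34.00250709220615
```

Call:
carry_out([
  [[0, 0, -1], [0, 0, 0], 20],
  [[0, 0, -2], [0, 0, 0], 20],
  [[0, 0, -2], [0, 0, 0], 20],
])

```text
t: 12.05
ee_pos: [559.6, -154.7, 117.3]
orientation: [3.139, 0.131, 0.001]
ft_force: [-0.6, -0.4, -4.1]
width: 34.2
```

```bash
python3 f.py
```

```text
12.15 P [ 559.58 -154.65  117.28] F [-0.15 -0.38 -4.68] M [ 0.02 -0.02  0.05] yaw 4.83 z [ 3.e-04 -2.e-04 -1.e+00] w 33.82668543266741
```

Call:
carry_out([
  [[0, 0, 0], [0, 0, -0.8], 20],
  [[0, 0, 0], [0, 0, -1.6], 20],
  [[0, 0, 0], [0, 0, -1.6], 20],
])

```text
t: 12.4
ee_pos: [559.5, -154.5, 115.5]
orientation: [-3.139, -0.133, -0.0]
ft_force: [-0.7, 0.8, -2.9]
width: 33.7
```

```bash
python3 f.py
```

```text
12.5 P [ 559.49 -154.48  115.59] F [-0.09  0.43 -3.37] M [ 0.12 -0.02  0.02] yaw 4.87 z [ 1.e-04 -1.e-04 -1.e+00] w 33.915820941108784
```

Call:
carry_out([
  [[0, 0, -1], [0, 0, -0.4], 20],
  [[0, 0, -1.5], [0, 0, -0.8], 20],
  [[0, 0, -1.5], [0, 0, -1.2], 20],
  [[0, 0, -1.5], [0, 0, -1.2], 20],
])

```text
t: 12.83
ee_pos: [559.6, -154.4, 114.7]
orientation: [-3.14, -0.092, -0.001]
ft_force: [-0.5, 1.4, 1.0]
width: 33.7
```

```bash
python3 f.py
```

```text
12.9333 P [ 559.65 -154.41  114.72] F [-0.96  2.19  0.9 ] M [ 0.49  0.16 -0.01] yaw 3.36 z [ 5.e-04 -1.e-04 -1.e+00] w 33.931280644708266
```

Call:
carry_out([
  [[0, 0, 0], [0, 0.3, 0], 20],
  [[0, 0, 0], [0, 0.3, 0], 20],
  [[0, 0, 0], [0, 0.3, -0.3], 20],
  [[0, 0, 0], [0, 0.3, -0.3], 20],
])

```text
t: 13.27
ee_pos: [559.7, -154.3, 114.4]
orientation: [3.14, 0.092, 0.001]
ft_force: [-0.0, 1.1, 5.0]
width: 33.9
```

```bash
python3 f.py
```

```text
13.3667 P [ 559.73 -154.35  114.45] F [-0.7   1.21  4.84] M [ 0.3   0.24 -0.01] yaw 3.37 z [ 6.e-04 -2.e-04 -1.e+00] w 33.930656710237834
```

Call:
carry_out([
  [[0, 0, -1], [0, 0, 0], 20],
  [[0, 0, -2], [0, 0, 0], 20],
  [[0, 0, -3], [0, 0, 0], 20],
  [[0, 0, -3], [0, 0, 0], 20],
])

```text
t: 13.7
ee_pos: [559.8, -154.8, 114.3]
orientation: [3.141, 0.009, 0.001]
ft_force: [0.1, -1.3, 5.1]
width: 33.7
```

```bash
python3 f.py
```

```text
13.8 P [ 559.8  -154.78  114.3 ] F [-0.42 -2.25  4.45] M [-0.52  0.15  0.3 ] yaw 0.36 z [ 8.e-04 -1.e-03 -1.e+00] w 34.0238557822433
```

Call:
carry_out([
  [[0, 0, 1.5], [0, 0, 0], 20],
  [[0, 0, 3], [0, 0, 0], 20],
  [[0, 0, 3], [0, 0, -0.3], 20],
  [[0, 0, 3], [0, 0, -0.6], 20],
  [[0, 0, 3], [0, 0, -0.6], 20],
])

```text
t: 14.22
ee_pos: [559.6, -154.1, 114.0]
orientation: [-3.14, -0.092, -0.001]
ft_force: [-1.8, -0.7, 8.3]
width: 33.6
```

```bash
python3 f.py
```

```text
14.3167 P [ 559.62 -154.12  114.  ] F [-1.74 -0.32  8.18] M [0.02 0.36 0.02] yaw 3.34 z [ 4.e-04 -3.e-04 -1.e+00] w 33.99519224534864
```

Call:
carry_out([
  [[0, 0, 0], [-0.3, 0, -0.4], 20],
  [[0, 0, 0], [-0.3, 0, -0.8], 20],
  [[0, 0, 0], [-0.3, 0, -0.8], 20],
])

```text
t: 14.57
ee_pos: [559.7, -154.2, 113.8]
orientation: [-3.14, -0.092, -0.002]
ft_force: [-2.6, 0.4, 12.6]
width: 33.8
```

```bash
python3 f.py
```

```text
14.6667 P [ 559.66 -154.24  113.76] F [-1.87  0.06 12.56] M [0.07 0.49 0.01] yaw 3.34 z [ 0.0012  0.     -1.    ] w 34.12683567161269
```

Call:
carry_out([
  [[0, 0, 0], [-0.2, 0, -0.4], 20],
  [[0, 0, 0], [-0.2, 0, -0.8], 20],
  [[0, 0, 0], [-0.2, 0, -1.2], 20],
  [[0, 0, 0], [-0.2, 0, -1.2], 20],
])

```text
t: 15.0
ee_pos: [558.9, -154.0, 111.0]
orientation: [-3.14, -0.092, 0.0]
ft_force: [1.3, -1.2, -1.4]
width: 34.1
```

```bash
python3 f.py
```

```text
15.1 P [ 558.78 -154.02  110.94] F [ 1.97 -0.57 -1.79] M [-0.05 -0.31  0.03] yaw 3.35 z [-3.e-04 -4.e-04 -1.e+00] w 33.70676798494974
```

Call:
carry_out([
  [[0, 0, 0], [0.3, 0, -1.5], 20],
  [[0, 0, 0], [0.3, 0, -3], 20],
  [[0, 0, 0], [0.3, 0, -4.5], 20],
  [[0, 0, 0], [0.3, 0, -6], 20],
  [[0, 0, 0], [0.3, 0, -7.5], 20],
  [[0, 0, 0], [0.3, 0, -7.5], 20],
])

```text
t: 15.6
ee_pos: [558.6, -153.9, 102.8]
orientation: [-3.14, -0.092, 0.002]
ft_force: [3.3, -0.7, -14.6]
width: 34.0
```

```bash
python3 f.py
```

```text
15.7 P [ 558.5  -153.93  102.7 ] F [  3.16  -0.45 -15.48] M [-0.06 -0.62  0.01] yaw 3.36 z [-1.6e-03 -7.0e-04 -1.0e+00] w 34.35113401106009
```

Call:
carry_out([
  [[0, 0, 0], [0.6, 0, -0.6], 20],
  [[0, 0, 0], [0.6, 0, -1.2], 20],
  [[0, 0, 0], [0.6, 0, -1.8], 20],
  [[0, 0, 0], [0.6, 0, -1.8], 20],
])

```text
t: 16.03
ee_pos: [559.1, -154.1, 101.7]
orientation: [-3.14, -0.092, 0.002]
ft_force: [1.1, -0.9, -14.7]
width: 33.9
```

```bash
python3 f.py
```

```text
16.1333 P [ 559.16 -154.11  101.68] F [  0.58  -0.61 -14.86] M [-0.12 -0.03  0.02] yaw 3.36 z [-1.4e-03 -4.0e-04 -1.0e+00] w 33.58460348005192
```

Call:
carry_out([
  [[0, 0, 0], [0, 0, -0.6], 20],
  [[0, 0, 0], [0, 0, -1.2], 20],
  [[0, 0, 0], [0, 0, -1.8], 20],
  [[0, 0, 0], [0, 0, -1.8], 20],
])

```text
t: 16.47
ee_pos: [560.1, -154.2, 100.8]
orientation: [3.14, 0.092, 0.001]
ft_force: [-0.7, 0.8, -8.1]
width: 33.8
```

```bash
python3 f.py
```

```text
16.5667 P [ 560.06 -154.22  100.81] F [-1.21  0.95 -7.04] M [0.18 0.29 0.02] yaw 3.36 z [ 5.e-04 -0.e+00 -1.e+00] w 33.10251765253364
```

Call:
carry_out([
  [[0, 0, 0], [-0.3, 0.1, -0.6], 20],
  [[0, 0, 0], [-0.3, 0.1, -1.2], 20],
  [[0, 0, 0], [-0.3, 0.1, -1.8], 20],
  [[0, 0, 0], [-0.3, 0.1, -1.8], 20],
])

```text
t: 16.9
ee_pos: [560.1, -154.3, 100.2]
orientation: [3.14, 0.092, 0.002]
ft_force: [-5.7, 1.4, 6.6]
width: 33.9
```

```bash
python3 f.py
```

```text
17.0 P [ 560.09 -154.25  100.17] F [-5.38  1.31  6.79] M [0.4  1.02 0.02] yaw 3.37 z [ 1.2e-03 -3.0e-04 -1.0e+00] w 34.188143383136286
```

Call:
carry_out([
  [[0, 0, 0], [-0.7, 0.1, -0.3], 20],
  [[0, 0, 0], [-0.7, 0.1, -0.8], 20],
  [[0, 0, 0], [-0.7, 0.1, -0.8], 20],
])

```text
t: 17.25
ee_pos: [560.1, -154.3, 100.1]
orientation: [3.14, 0.092, 0.004]
ft_force: [-5.7, 1.8, 12.4]
width: 34.0
```

```bash
python3 f.py; python3 -c "
from h import *
snap('side','s9');snap('wrist','w9')
im=cv2.imread('pics/s9.png')[130:270,280:430];cv2.imwrite('pics/s9z.png',cv2.resize(im,None,fx=4,fy=4,interpolation=cv2.INTER_CUBIC))"
```

```text
17.35 P [ 560.08 -154.25  100.15] F [-5.08  1.94 12.18] M [0.52 1.17 0.02] yaw 3.36 z [ 2.7e-03 -6.0e-04 -1.0e+00] w 33.85235820292116
```

View pics/s9z.png

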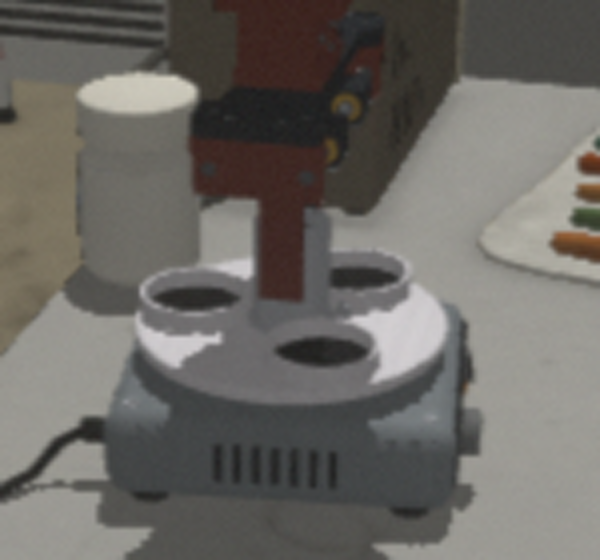

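View pics/w9.png

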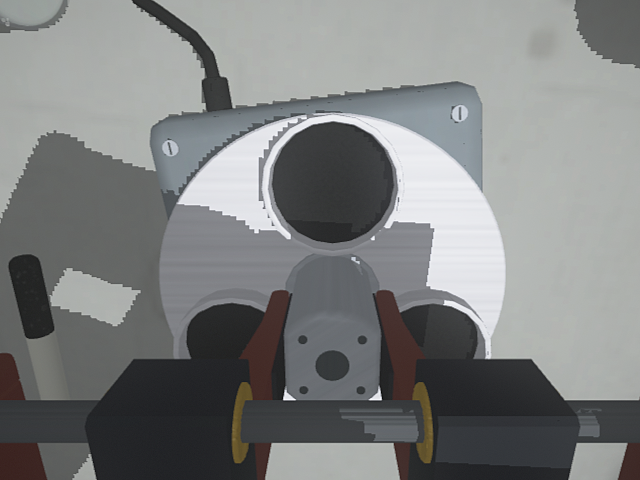

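Call:
carry_out([
  [[0, 0, 0], [-0.5, 0.1, 0.8], 20],
  [[0, 0, 0], [-0.5, 0.1, 1], 20],
  [[0, 0, 0], [-0.5, 0.1, 1], 34],
  [[0, 0, 0], [-0.5, 0.1, 1], 40],
  [[0, 0, 0], [-0.5, 0.1, 1], 60],
  [[0, 0, 0], [-0.5, 0.1, 1], 80],
  [[0, 0, 0], [-0.5, 0.1, 1], 87],
  [[0, 0, 0], [-0.5, 0.1, 1], 87],
  [[0, 0, 0], [-0.5, 0.1, 1], 87],
  [[0, 0, 0], [-0.5, 0.1, 1], 87],
])

```text
t: 18.28
ee_pos: [558.3, -153.9, 98.7]
orientation: [-3.14, -0.092, 0.0]
ft_force: [-0.9, -0.3, 0.7]
width: 76.8
```

```bash
python3 f.py; python3 -c "
from h import *
snap('wrist','w10')"
```

```text
18.3833 P [ 558.3  -153.92   98.7 ] F [0.28 0.33 0.09] M [-0.01 -0.   -0.  ] yaw 3.37 z [-1.e-04 -0.e+00 -1.e+00] w 84.29721965937087
```

View pics/w10.png

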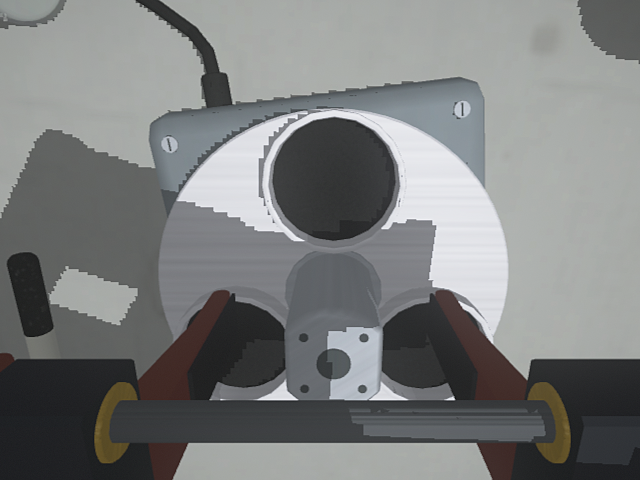

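Free; rise straight up.

Call:
carry_out([
  [[0, 0, 0], [0, 0, 10], 87],
  [[0, 0, 0], [0, 0, 30], 87],
  [[0, 0, 0], [0, 0, 60], 87],
  [[0, 0, 0], [0, 0, 95], 87],
  [[0, 0, 0], [-20, 0, 130], 87],
  [[0, 0, 0], [-50, 0, 160], 87],
  [[0, 0, 0], [-80, 0, 180], 87],
  [[0, 0, 0], [-80, 0, 190], 87],
  [[0, 0, 0], [-80, 0, 190], 87],
])

```text
t: 19.18
ee_pos: [478.9, -154.4, 292.4]
orientation: [3.138, 0.091, 0.009]
ft_force: [0.8, 0.1, -0.4]
width: 86.8
```

```bash
python3 f.py; python3 - <<'E'
from h import *
snap('side','s11');snap('wrist','w11')
for c in ('side','scene','wrist'):
    if c=='scene': snap('scene','c11')
    for n in ('carrier_hub','seat','pin_hole'):
        r=place_of(n,c); print(c,n,[(round(x['confidence'],2),w(c,x['point']).round(1).tolist()) for x in r[:1]])
im=cv2.imread('pics/s11.png')[130:270,280:430];cv2.imwrite('pics/s11z.png',cv2.resize(im,None,fx=4,fy=4,interpolation=cv2.INTER_CUBIC))
E
```

```text
19.2833 P [ 479.1  -154.25  290.76] F [ 0.36 -0.18 -0.27] M [0.05 0.01 0.01] yaw 3.34 z [ 0.0039 -0.0012 -1.    ] w 86.96594802146386
side carrier_hub [(0.63, [559.4, -152.4, 116.8])]
side seat [(0.68, [706.8, 25.6, -2.8])]
side pin_hole [(0.78, [535.1, -157.3, 71.6])]
scene carrier_hub [(0.68, [561.1, -153.1, 120.8])]
scene seat []
scene pin_hole [(0.64, [529.8, -158.8, 66.1])]
wrist carrier_hub [(0.6, [563.7, -153.1, 121.7])]
wrist seat []
wrist pin_hole [(0.67, [530.5, -158.7, 73.3])]
```

View pics/s11z.png

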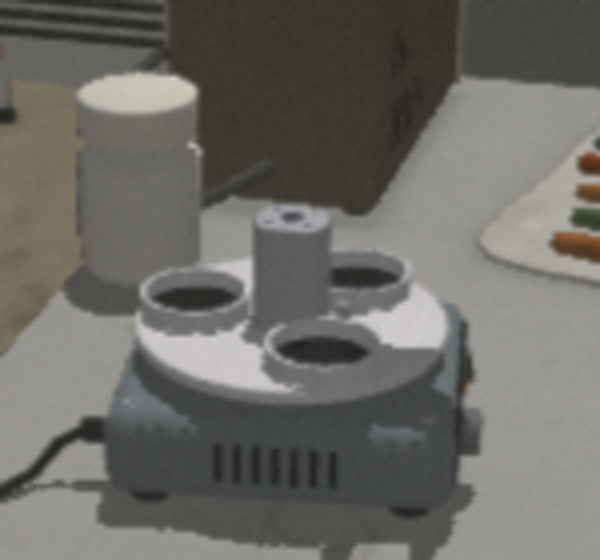

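View pics/w11.png

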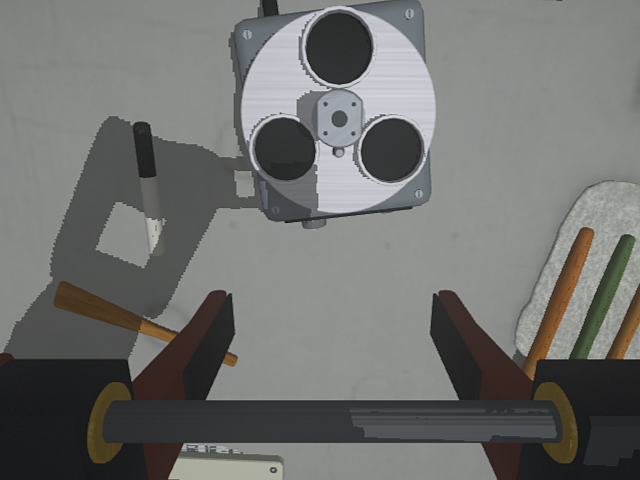

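View pics/c11.png

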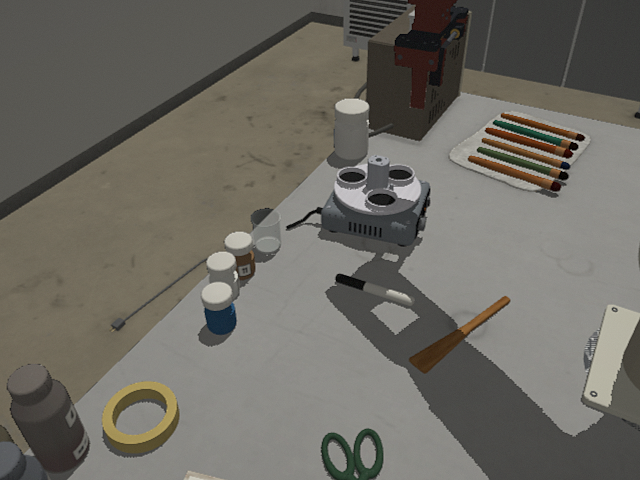

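```bash
python3 -c "
from workcell import order
print(order.close_job())"
```

```text
the job is handed in; nothing more can be done
None
```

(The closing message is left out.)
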